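Draw the pivot shaft from its cast sleeve and store it in the cradle

TASK

Take the pivot shaft by its square head, draw it straight out of the sleeve of the loose cast housing, so well in line that the housing stays where it stands, lay its round part in the two notches of the V-rest stand and let go. Then take it again by the middle, lift it off and lay it gently in the wooden cradle, its head down between the two cheeks and its round end in the notch, and let go. Do not drop the shaft at any time, and leave the other things on the bench alone.

Things in the scene. Friction and masses are not known exactly. Their poses are not given: they have to be found in the camera images.
- shaft: Plain steel pivot shaft, about 0.2 kg: round part 16 mm in diameter, 130 mm long, and a square head 24 x 24 mm, 40 mm long. Origin on the axis at its middle, within 10 mm of its centre of mass. x runs along the axis from head to tip: head from -90 to -50 mm, round part from -50 to +80 mm; head flats face y and z. It starts level in the sleeve, with light friction.
- shaft_head (a point): The centre of the shaft's square head, on the axis: where to take it the first time. At the start the head sticks out of the sleeve on the housing's -x side, 10 to 22 mm clear of the sleeve; pulling it 125 mm along the housing's -x frees the shaft in every case.
- shaft_tip (a point): The centre of the end face of the shaft's round part, on the axis.
- housing: Cast aluminium housing, about 2.5 kg, standing loose on the bench: base 120 x 90 x 12 mm, a web, and on top a level sleeve 90 mm long (x = -45 to +45 mm), 42 mm in outer diameter, with a through bore 18 mm in diameter along x, its axis 80 mm above the bench. Origin at the centre of the underside. 101 mm high.
- sleeve_mouth (a point): Centre of the bore's mouth on the side of the shaft's head (housing x = -45 mm, 80 mm up).
- vrest: Grey steel V-rest stand, fixed: base 120 x 70 x 10 mm, two plates 10 mm thick and 60 mm high at x = -40 and +40 mm, each with a 90-degree notch, 43 mm wide on top, in line along x. They carry the round part, axis 50 mm above the bench, either way round, best with the shaft's origin 5 mm from the stand's towards the head. Fingers fit between the plates. Origin: centre of the underside.
- cradle: Plywood cradle, fixed: base 220 x 70 x 10 mm. At -x the head's pocket: floor 33 mm up, cheeks 32 mm apart from x = -104 to -38 mm and an end wall at -104, all 65 mm high: no room for fingers there. At x = 60 mm a plate 10 mm thick, 55 mm high, with a notch; between them open. Origin: centre of the underside; home, the shaft's origin is 45 mm above it, x along the cradle's x.
- carton: Bystander: cardboard box 90 x 120 x 50 mm, origin at the centre of its underside.
- jar: Bystander: closed jar 60 mm in diameter, 75 mm high, origin at the centre of its underside.
- wrench: Bystander: steel wrench 190 mm long lying flat along its x, origin under its middle.
- bearing: Bystander: steel ring 62 mm in outer diameter, 18 mm high, origin at the centre of its underside.
Mind the look-alikes: they are no part of the job. Of the things that look like the vrest, the smallest one is meant.

How it is judged:
By the outcome, as a careful person would: the job done as asked, in the order asked, and still so for the second after the job is handed in, with the robot touching nothing.
It also fails if it takes over 54 s, if anything falls off the work surface, if the arm or the gripper's body presses on something with over 40 N, if the wrist force passes 120 N, or if a joint passes its speed limit or range.

ROBOT

A 6-joint arm with a two-finger parallel gripper is mounted at the origin on the work surface. World frame = base frame: x ahead of the robot, y to its left, z up, the work surface at z = 0. Lengths are in m, angles in rad, forces in N, time in s.
With the tool pointing down it reaches from about 0.3 to 0.775 m from the base axis. Payload 14.6 kg.
Tool frame: the origin (TCP) lies at the very end of the fingers, on their centre line; the grasp point (between the pads) lies 19 mm behind it; z points along the fingers, y is the line along which they close (so a half turn about z gives the same grasp; the last joint's range is limited). The gripper opens to 85 mm and grips with 20 to 120 N. Pads are 22 mm wide; open, the fingers measure 114 mm over their backs; the gripper's body (76 mm by 85 mm) begins 54 mm behind the grasp point. The pads swing forward as they close: fully open they stand 13 mm farther back than shut.
Start: joints at [-1.169, 0.3, 1.521, -0, 1.321, -0.067], TCP at [0.248, -0.491, 0.231] pointing down, gripper open.
Joint ranges: [-3.03, 3.03], [-0.79, 2.21], [0.23, 2.52], [-1.04, 4.18], [0, 3.07], [-2.55, 2.55]. Speed limits (rad/s): [2.22, 2.22, 2.57, 3.14, 3.14, 3.14].

INTERFACE

Orientations are given as [roll, pitch, yaw] about the fixed x, y, z axes, in that order (R = Rz(yaw) Ry(pitch) Rx(roll)).
In Python, from bench import bot gives the robot as it stands.
- The arm moves only by the tool jog_arm, never from a script. Its argument "series" is a list of rows, each an object with "slide": the shift along the tool's x, y, z in m, a list of three; "spin": the turn about the tool's z in rad. A call has 1 to 10 rows; each row shifts and turns the commanded pose from where the row before left it, along the tool's axes as they then stand; what a row does not reach is not made up. A row lasts 1/10 s, in which the tool goes at most 50 mm and 8.59 degrees, less where a joint would pass 70% of its speed; a pose out of reach is approached as far as the arm can. A call with a gripper value outside its range is refused whole. "claw" is the opening, from 0 (shut) to 1 (fully open), set as the call begins (left out, the last holds). The fingers move at their own pace and stop on an object; "newtons" is the grip in N (left out, the last holds). Time passes only in rows, so rows that do not move let the fingers close. It gives the time, the measured TCP pose, the force, the opening and the grip force at its end, in the units of the state.
- bot.observe(): the state, without advancing time (a new reading comes with each control period).
- bot.grab_frame(name): name is "scene" or "side" or "wrist"; returns a dict with "pixels" (384x512x3 uint8, blue, green, red), "intrinsics" (3x3 intrinsics, pixels), "cam_to_world" (4x4, takes a point from camera to world coordinates). Camera axes: x right, y down, z forward; pixel columns grow to the right and rows downward; lengths in m; the calibration is good to about 2 mm. A picture is of the moment at which its call begins. There is no depth.
- bot.finish_job(): hands the job in; it is judged then, once.
Trained networks look in a picture, given as the dict that the camera call returned (one of the last four; its "shot" number tells which), for a name from the list of things; names that differ only in an ending like _2 or _b are one class to them, and where a whole thing is asked for, a point or a joint stands for the part that bears it (a point fixed in the world has none). Each returns a list of dicts, best first, with "conf" (0 to 1); they miss things now and then, are a little off and sometimes report something else, mostly with a low value. They report only what shows in the picture. A call takes as long as a camera call. They do not tell look-alikes from the thing itself.
- bot.search_frame(thing, picture): "bbox" ([left, top, right, bottom] in pixels, round what is visible of it).
- bot.spot_point(thing, picture): "location" ([column, row] in pixels: a listed point, or the origin of a listed thing).
The state is a dict: "time": time; "joint_positions": joint angles; "qvel": joint speeds; "effort": joint torques, N m; "position": TCP position; "ee_rot": TCP orientation; "contact_force": force on the tool from outside, world axes, zero at the start; "moment": the same for the moment, N m; "opening": finger opening in m; "grasp_force": force on a finger pad.
Only numpy, scipy, OpenCV 4.12 (cv2) and the standard library are available. Lean on these libraries where they do the work, as an engineer would, in place of code of your own. Each camera call takes 0.05 s, during which the arm holds its last target. There are 200 camera calls.

## Working session

There is one attempt and no reset: what is moved stays moved. The work goes in short steps, Python scripts to look and compute and a tool call to move; the robot and the scene stay as the last step left them, time stands still between calls to the robot, and variables do not carry over. Pictures are saved under pics/ and viewed, at most 10 in all, crops included, and the job is handed in when it is done.

Besides the shell and the picture viewer there is one more tool, called after "Emit:" in YAML: its name, and indented under it one key for each argument. jog_arm: Moves the arm, as the interface text tells. Its arguments: {"type":"object","properties":{"series":{"type":"array","items":{"type":"object","properties":{"slide":{"type":"array","items":{"type":"number"}},"spin":{"type":"number"}}}},"claw":{"type":"number"},"newtons":{"type":"number"}},"required":["series"]}

```bash
mkdir -p pics
cat > h.py <<'E'
import numpy as np, cv2
from bench import bot
def ray(p,px):
    K=np.array(p["intrinsics"]);T=np.array(p["cam_to_world"])
    d=T[:3,:3]@np.linalg.inv(K)@np.array([px[0],px[1],1.]);return T[:3,3],d/np.linalg.norm(d)
def atz(p,px,z):
    o,d=ray(p,px);return o+d*(z-o[2])/d[2]
def proj(p,X):
    K=np.array(p["intrinsics"]);T=np.array(p["cam_to_world"])
    c=T[:3,:3].T@(np.array(X,float)-T[:3,3]);u=K@c;return u[:2]/u[2]
def tri(obs):
    A=np.zeros((3,3));b=np.zeros(3)
    for p,px in obs:
        o,d=ray(p,px);M=np.eye(3)-np.outer(d,d);A+=M;b+=M@o
    return np.linalg.solve(A,b)
E
python3 - <<'E'
from h import *
np.set_printoptions(precision=3,suppress=True)
P={n:bot.grab_frame(n) for n in("scene","side")}
for n,p in P.items():
    cv2.imwrite(f"pics/{n}0.png",p["pixels"])
    print(n,np.array(p["cam_to_world"])[:3,3])
    for t in("shaft_head","sleeve_mouth","housing","vrest","cradle","carton","jar","wrench","bearing"):
        print(t,[(np.round(r["location"],1).tolist(),round(r["conf"],2),atz(p,r["location"],0.08 if t in("shaft_head","sleeve_mouth") else 0)[:2].round(3).tolist()) for r in bot.spot_point(t,p)][:4])
print(bot.observe())
E
```

```text
scene [1.101 0.398 0.91 ]
shaft_head [([302.6, 261.5], 0.61, [0.617, 0.129])]
sleeve_mouth [([313.6, 270.5], 0.59, [0.62, 0.164])]
housing [([325.4, 297.9], 0.67, [0.619, 0.209])]
vrest [([135.1, 218.4], 0.94, [0.773, -0.353]), ([141.0, 142.2], 0.88, [0.546, -0.616]), ([195.8, 197.0], 0.57, [0.598, -0.28])]
cradle [([298.6, 217.0], 0.91, [0.455, 0.004]), ([305.6, 258.9], 0.49, [0.559, 0.104])]
carton [([226.3, 286.4], 0.95, [0.758, 0.002])]
jar [([181.2, 236.9], 0.84, [0.729, -0.201])]
wrench []
bearing [([254.3, 149.4], 0.62, [0.315, -0.29])]
side [ 0.436 -0.968  0.958]
shaft_head [([305.2, 182.8], 0.56, [0.716, -0.085]), ([271.4, 145.5], 0.49, [0.626, 0.137])]
sleeve_mouth [([270.0, 139.9], 0.82, [0.626, 0.173])]
housing [([270.8, 150.0], 0.69, [0.637, 0.207])]
vrest [([331.1, 261.2], 0.88, [0.75, -0.363]), ([274.6, 246.9], 0.82, [0.58, -0.29]), ([280.3, 352.3], 0.79, [0.546, -0.625])]
cradle [([231.3, 189.9], 0.61, [0.456, -0.013])]
carton [([307.0, 183.9], 0.56, [0.747, -0.011])]
jar [([314.8, 222.0], 0.96, [0.734, -0.2])]
wrench [([206.0, 143.9], 0.46, [0.365, 0.277]), ([273.9, 246.6], 0.34, [0.578, -0.289])]
bearing [([189.3, 250.7], 0.53, [0.303, -0.277]), ([270.9, 249.1], 0.41, [0.567, -0.298])]
{'time': 1.0, 'joint_positions': array([-1.169,  0.3  ,  1.521,  0.   ,  1.321, -0.067]), 'qvel': array([-0.   , -0.   , -0.001,  0.001,  0.   , -0.   ]), 'effort': array([ -0.001, -54.337, -36.198,  -0.   ,   0.001,   0.   ]), 'position': array([ 0.248, -0.491,  0.231]), 'ee_rot': array([-3.142, -0.   ,  0.469]), 'contact_force': array([ 1.133, -0.566,  0.556]), 'moment': array([-0.023, -0.027, -0.006]), 'grasp_force': 0.0, 'opening': 0.08555536359181887}
```

View pics/scene0.png

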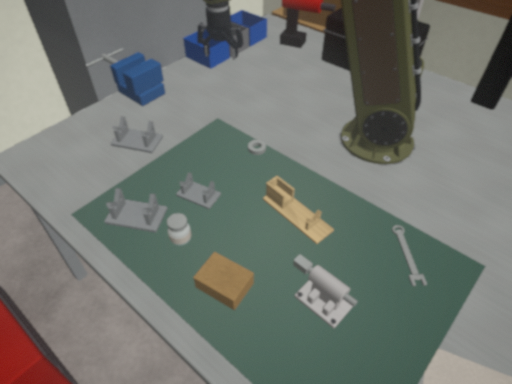

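View pics/side0.png

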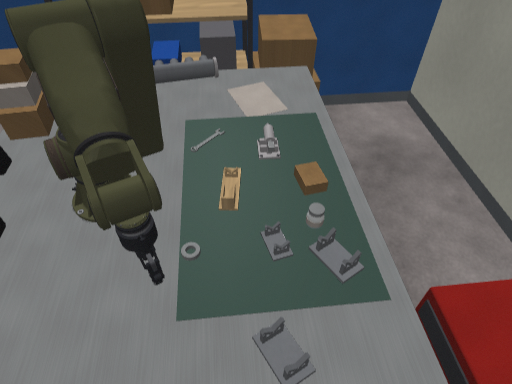

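Run:
```python
import cv2,numpy as np
a=cv2.imread("pics/scene0.png");b=cv2.imread("pics/side0.png")
c=lambda i,x,y,w,h:cv2.resize(i[y:y+h,x:x+w],(400,300),interpolation=cv2.INTER_CUBIC)
cv2.imwrite("pics/crop1.png",np.vstack([np.hstack([c(a,95,110,140,105+15),c(b,240,215,140,120)]),np.hstack([c(a,255,170,120,90+60),c(b,210,110,120,100)])]))
```

```text
(no output)
```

View pics/crop1.png

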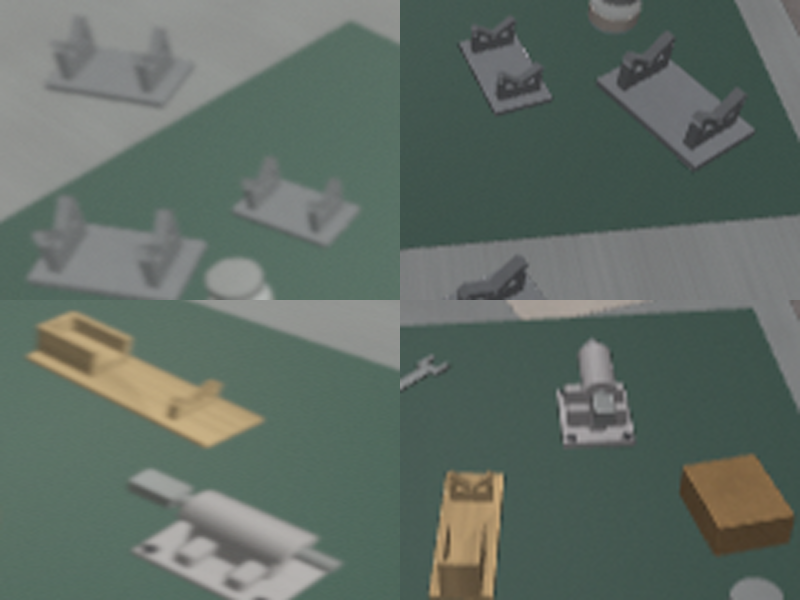

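Emit:
jog_arm:
  series:
    - {"slide":[0,0,-0.02],"spin":-0.14}
    - {"slide":[0,0,-0.02],"spin":-0.14}
    - {"slide":[0,0,-0.02],"spin":-0.14}
    - {"slide":[0,0,-0.01],"spin":-0.14}
    - {"slide":[0,0,0],"spin":-0.14}
    - {"slide":[0,0,0],"spin":-0.14}
    - {"slide":[0,0,0],"spin":-0.14}
    - {"slide":[0,0,0],"spin":-0.12}

```text
time: 1.8
position: [0.2485, -0.4906, 0.3013]
ee_rot: [-3.142, 0.0, 1.574]
contact_force: [0.1, -0.1, 0.3]
opening: 0.0854
grasp_force: 0.0
```

Emit:
jog_arm:
  series:
    - {"slide":[0.02,0.015,0]}
    - {"slide":[0.035,0.025,0]}
    - {"slide":[0.04,0.03,0]}
    - {"slide":[0.04,0.03,0]}
    - {"slide":[0.04,0.03,0]}
    - {"slide":[0.04,0.03,0]}
    - {"slide":[0.04,0.03,0]}
    - {"slide":[0.04,0.03,0]}
    - {"slide":[0.04,0.03,0]}
    - {"slide":[0.04,0.03,0]}

```text
schema error: expected keys slide, spin
```

Emit:
jog_arm:
  series:
    - {"slide":[0.04,0.03,0]}
    - {"slide":[0.04,0.03,0]}
    - {"slide":[0.04,0.02,0]}
    - {"slide":[0.02,0.01,0]}
    - {"slide":[0,0,0]}
    - {"slide":[0,0,0]}
    - {"slide":[0,0,0]}

```text
schema error: expected keys slide, spin
```

Candidates for the V-rest in the scene view: (196,197), (135,218) and (141,142). The one at (196,197) is clearly the smallest, so that's the target. There is only one shaft, with its head at (303,262) on the -y side. The cradle's pocket is also at its -y end.

Emit:
jog_arm:
  series:
    - {"slide":[0.02,0.015,0],"spin":0}
    - {"slide":[0.035,0.025,0],"spin":0}
    - {"slide":[0.04,0.03,0],"spin":0}
    - {"slide":[0.04,0.03,0],"spin":0}
    - {"slide":[0.04,0.03,0],"spin":0}
    - {"slide":[0.04,0.03,0],"spin":0}
    - {"slide":[0.04,0.03,0],"spin":0}
    - {"slide":[0.04,0.03,0],"spin":0}
    - {"slide":[0.04,0.03,0],"spin":0}
    - {"slide":[0.04,0.03,0],"spin":0}

```text
time: 2.8
position: [0.5301, -0.1143, 0.3015]
ee_rot: [3.141, 0.0, 1.569]
contact_force: [0.7, -1.1, 0.8]
opening: 0.0855
grasp_force: 0.0
```

Emit:
jog_arm:
  series:
    - {"slide":[0.04,0.03,0],"spin":0}
    - {"slide":[0.04,0.03,0],"spin":0}
    - {"slide":[0.04,0.02,0],"spin":0}
    - {"slide":[0.02,0.01,0],"spin":0}
    - {"slide":[0,0,0],"spin":0}
    - {"slide":[0,0,0],"spin":0}
    - {"slide":[0,0,0],"spin":0}

```text
time: 3.5
position: [0.6192, 0.0226, 0.3014]
ee_rot: [3.141, 0.0, 1.568]
contact_force: [-0.0, -0.9, 0.2]
opening: 0.0855
grasp_force: 0.0
```

Run:
```python
from h import *
np.set_printoptions(precision=3,suppress=True)
p=bot.grab_frame("wrist");cv2.imwrite("pics/w1.png",p["pixels"])
print(np.array(p["cam_to_world"]),np.array(p["intrinsics"]),bot.observe()["position"])
for t in("shaft_head","sleeve_mouth","shaft_tip","housing","cradle"):
    print(t,[(np.round(r["location"],1).tolist(),round(r["conf"],2),atz(p,r["location"],0.08 if t[0]=="s" else 0)[:2].round(3).tolist()) for r in bot.spot_point(t,p)][:3])
```

```text
[[ 1.    -0.003 -0.001  0.619]
 [-0.003 -0.953 -0.304  0.1  ]
 [ 0.     0.304 -0.953  0.445]
 [ 0.     0.     0.     1.   ]] [[334.654   0.    254.572]
 [  0.    334.654 186.194]
 [  0.      0.      1.   ]] [0.619 0.022 0.302]
shaft_head [([261.6, 42.8], 0.73, [0.626, 0.135])]
sleeve_mouth [([256.4, 9.0], 0.57, [0.621, 0.166])]
shaft_tip [([261.1, 43.9], 0.52, [0.626, 0.134])]
housing []
cradle [([132.0, 163.0], 0.65, [0.451, -0.008])]
```

View pics/w1.png

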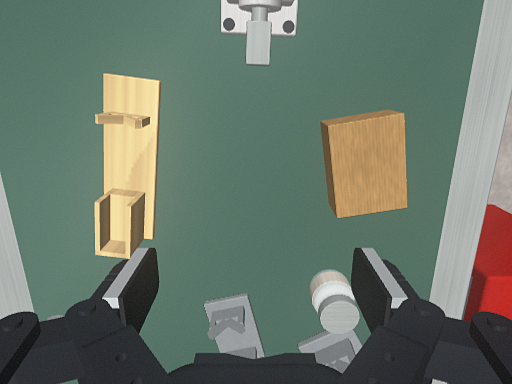

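Emit:
jog_arm:
  series:
    - {"slide":[0.03,0,0],"spin":0}
    - {"slide":[0.04,0.003,0],"spin":0}
    - {"slide":[0.02,0.002,0],"spin":0}
    - {"slide":[0,0,0],"spin":0}
    - {"slide":[0,0,0],"spin":0}
    - {"slide":[0,0,0],"spin":0}

```text
time: 4.4
position: [0.6247, 0.1125, 0.3014]
ee_rot: [3.142, 0.0, 1.568]
contact_force: [0.1, 0.1, 0.2]
opening: 0.0857
grasp_force: 0.0
```

```bash
cat >> h.py <<'E'
def rect(p,z,x0,x1,y0,y1,s=2000):
    # top view of plane z: column=(x-x0)*s, row=(y1-y)*s
    C=np.array([[x0,y1],[x1,y1],[x1,y0],[x0,y0]])
    src=np.float32([proj(p,[*c,z]) for c in C]);w,h=(x1-x0)*s,(y1-y0)*s
    M=cv2.getPerspectiveTransform(src,np.float32([[0,0],[w,0],[w,h],[0,h]]))
    return cv2.warpPerspective(p["pixels"],M,(int(round(w)),int(round(h))))
E
python3 - <<'E'
from h import *
np.set_printoptions(precision=3,suppress=True)
p=bot.grab_frame("wrist")
for t in("shaft_head","sleeve_mouth","shaft_tip","housing"):
    print(t,[(np.round(r["location"],1).tolist(),round(r["conf"],2),atz(p,r["location"],0.08 if t[0]=="s" else 0)[:2].round(4).tolist()) for r in bot.spot_point(t,p)][:3])
a=rect(p,0.092,.56,.70,.08,.22,2800);b=rect(p,0.012,.53,.73,.10,.30,1960)
cv2.imwrite("pics/w2.png",np.hstack([a[:392,:392],b[:392,:392]]))
a=rect(p,.08,.56,.70,.08,.28,2000);
print(bot.observe()["position"],bot.observe()["ee_rot"])
E
```

```text
shaft_head [([252.5, 134.8], 0.69, [0.6218, 0.1324])]
sleeve_mouth [([252.3, 103.8], 0.81, [0.6218, 0.1653])]
shaft_tip []
housing [([254.0, 60.8], 0.73, [0.6237, 0.212])]
[0.625 0.113 0.301] [ 3.141 -0.     1.568]
```

View pics/w2.png

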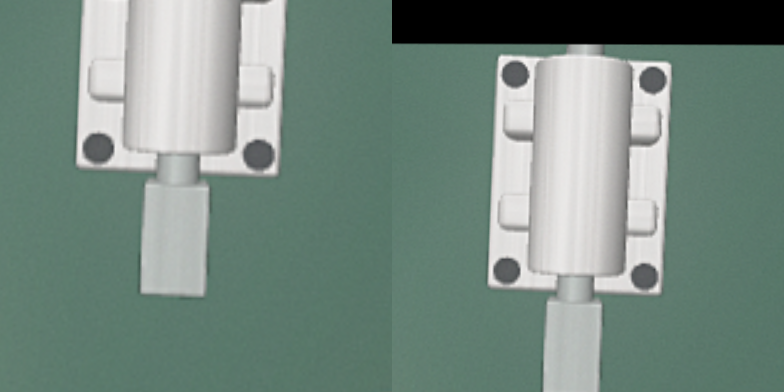

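Emit:
jog_arm:
  claw: 0.55
  newtons: 25
  series:
    - {"slide":[0,0,0.01],"spin":0.037}
    - {"slide":[0.01,-0.0018,0.03],"spin":0}
    - {"slide":[0.0114,-0.0018,0.04],"spin":0}
    - {"slide":[0,0,0.04],"spin":0}
    - {"slide":[0,0,0.04],"spin":0}
    - {"slide":[0,0,0.02],"spin":0}
    - {"slide":[0,0,0.01],"spin":0}
    - {"slide":[0,0,0],"spin":0}
    - {"slide":[0,0,0],"spin":0}
    - {"slide":[0,0,0],"spin":0}

```text
time: 5.65
position: [0.6226, 0.1352, 0.113]
ee_rot: [3.139, -0.0, 1.532]
contact_force: [0.5, -0.4, 0.6]
opening: 0.0474
grasp_force: 0.0
```

Run:
```python
from h import *
np.set_printoptions(precision=4,suppress=True)
p=bot.grab_frame("wrist");cv2.imwrite("pics/w3.png",p["pixels"]); o=bot.observe()
T=o["position"]; print(T,o["ee_rot"],"tcp px",proj(p,T))
for t in("shaft_head","sleeve_mouth"):
    print(t,[(np.round(r["location"],1).tolist(),round(r["conf"],2),atz(p,r["location"],0.08)[:2].round(4).tolist()) for r in bot.spot_point(t,p)][:3])
```

```text
[0.6225 0.1352 0.1128] [ 3.1394 -0.0005  1.5318] tcp px [255.9115 248.8661]
shaft_head [([254.3, 222.9], 0.66, [0.6218, 0.1342])]
sleeve_mouth [([255.2, 171.8], 0.66, [0.6235, 0.1645])]
```

View pics/w3.png

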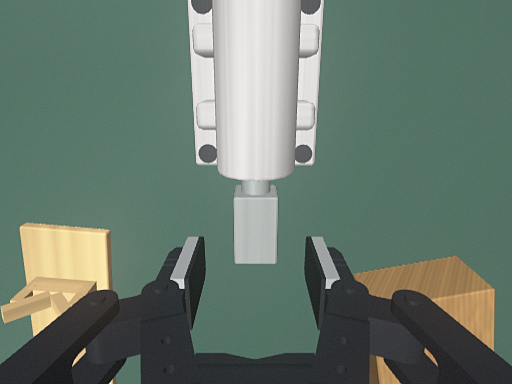

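Emit:
jog_arm:
  series:
    - {"slide":[0,0,0.01],"spin":0}
    - {"slide":[0,0,0.02],"spin":0}
    - {"slide":[0,0,0.015],"spin":0}
    - {"slide":[0,0,0.007],"spin":0}
    - {"slide":[0,0,0],"spin":0}
    - {"slide":[0,0,0],"spin":0}
    - {"slide":[0,0,0],"spin":0}
    - {"slide":[0,0,0],"spin":0}

```text
time: 6.6
position: [0.6223, 0.1352, 0.06]
ee_rot: [3.141, -0.0, 1.532]
contact_force: [1.0, 0.8, -0.2]
opening: 0.0469
grasp_force: 0.0
```

Emit:
jog_arm:
  claw: 0.31
  series:
    - {"slide":[0,0,0],"spin":0}
    - {"slide":[0,0,0],"spin":0}
    - {"slide":[0,0,0],"spin":0}
    - {"slide":[0,0,0],"spin":0}
    - {"slide":[0,0,0],"spin":0}
    - {"slide":[0,0,0],"spin":0}

```text
time: 7.2
position: [0.622, 0.1351, 0.0593]
ee_rot: [3.142, 0.0, 1.532]
contact_force: [1.2, -0.6, 0.1]
opening: 0.0264
grasp_force: 0.0
```

Run:
```python
from h import *
np.set_printoptions(precision=4,suppress=True)
p=bot.grab_frame("wrist");cv2.imwrite("pics/w4.png",p["pixels"]); o=bot.observe()
print(o["position"],o["ee_rot"],o["contact_force"],o["opening"],o["grasp_force"])
print(bot.spot_point("shaft_head",p)[:1],bot.spot_point("sleeve_mouth",p)[:1],proj(p,o["position"]))
```

```text
[0.6219 0.1351 0.0593] [-3.1416  0.      1.5318] [0.1018 1.0172 0.2805] 0.026915984029201923 0.0
[{'location': [257.3, 275.0], 'conf': 0.71}] [{'location': [259.9, 207.9], 'conf': 0.66}] [256.1211 249.0422]
```

View pics/w4.png

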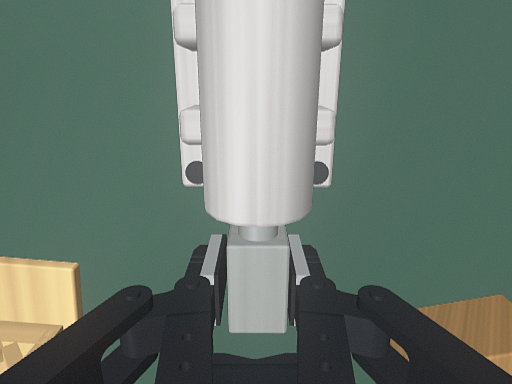

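Emit:
jog_arm:
  claw: 0.2
  newtons: 30
  series:
    - {"slide":[0,0,0],"spin":0}
    - {"slide":[0,0,0],"spin":0}
    - {"slide":[0,0,0],"spin":0}
    - {"slide":[0,0,0],"spin":0}

```text
time: 7.75
position: [0.6222, 0.1351, 0.0595]
ee_rot: [3.141, -0.0, 1.532]
contact_force: [3.0, -0.7, 0.9]
opening: 0.0236
grasp_force: 30.1
```

Emit:
jog_arm:
  claw: 0
  newtons: 90
  series:
    - {"slide":[0,0,0],"spin":0}
    - {"slide":[0,0,0],"spin":0}
    - {"slide":[0,0,0],"spin":0}
    - {"slide":[0,0,0],"spin":0}

```text
time: 8.15
position: [0.6222, 0.1352, 0.0596]
ee_rot: [3.141, -0.0, 1.532]
contact_force: [4.4, -0.4, 4.2]
opening: 0.0225
grasp_force: 88.1
```

Run:
```python
from h import *
np.set_printoptions(precision=4,suppress=True)
for i in range(1):
    o=bot.observe();print(o["position"],o["ee_rot"],o["contact_force"],o["moment"],o["opening"],o["grasp_force"])
```

```text
[0.6222 0.1352 0.0596] [ 3.1409 -0.0002  1.5317] [ 4.3741 -0.41    4.1714] [-0.0174 -0.6306 -0.1787] 0.022471637938558338 88.08371901512146
```

Emit:
jog_arm:
  series:
    - {"slide":[0,0.0004,-0.0004],"spin":0}
    - {"slide":[0,0,0],"spin":0}
    - {"slide":[0,0,0],"spin":0}

```text
time: 8.45
position: [0.6222, 0.1351, 0.0596]
ee_rot: [-3.141, 0.0, 1.532]
contact_force: [2.4, 0.4, 2.4]
opening: 0.0228
grasp_force: 88.2
```

Emit:
jog_arm:
  series:
    - {"slide":[-0.002,0,0],"spin":0}
    - {"slide":[-0.003,0,0],"spin":0}
    - {"slide":[-0.004,0,0],"spin":0}
    - {"slide":[0,0,0],"spin":0}

```text
time: 8.85
position: [0.6218, 0.1254, 0.0596]
ee_rot: [-3.141, 0.0, 1.531]
contact_force: [1.4, -1.9, 2.1]
opening: 0.0228
grasp_force: 88.0
```

Emit:
jog_arm:
  series:
    - {"slide":[-0.005,0.0001,-0.0002],"spin":0}
    - {"slide":[-0.005,0.0001,-0.0001],"spin":0}
    - {"slide":[-0.005,0,-0.0001],"spin":0}
    - {"slide":[-0.005,0,0],"spin":0}

```text
time: 9.25
position: [0.621, 0.1055, 0.0597]
ee_rot: [-3.141, 0.0, 1.532]
contact_force: [0.1, 0.2, -2.1]
opening: 0.0227
grasp_force: 88.0
```

Emit:
jog_arm:
  series:
    - {"slide":[-0.005,0,0],"spin":0}
    - {"slide":[-0.005,0,0],"spin":0}
    - {"slide":[-0.005,0,0],"spin":0}
    - {"slide":[-0.005,0,0],"spin":0}

```text
time: 9.65
position: [0.6206, 0.0857, 0.06]
ee_rot: [-3.141, 0.0, 1.532]
contact_force: [-0.3, 0.1, -2.7]
opening: 0.0231
grasp_force: 88.1
```

Emit:
jog_arm:
  series:
    - {"slide":[-0.006,0,0],"spin":0}
    - {"slide":[-0.006,0,0],"spin":0}
    - {"slide":[-0.006,0,0],"spin":0}
    - {"slide":[-0.006,0,0],"spin":0}
    - {"slide":[-0.006,0,0],"spin":0}

```text
time: 10.15
position: [0.6194, 0.0556, 0.0601]
ee_rot: [3.142, 0.0, 1.532]
contact_force: [0.8, -0.0, -3.3]
opening: 0.0231
grasp_force: 88.1
```

Emit:
jog_arm:
  series:
    - {"slide":[-0.006,0,0],"spin":0}
    - {"slide":[-0.006,0,0],"spin":0}
    - {"slide":[-0.006,0,0],"spin":0}
    - {"slide":[-0.006,0,0],"spin":0}

```text
time: 10.55
position: [0.6185, 0.0317, 0.0601]
ee_rot: [3.142, -0.0, 1.532]
contact_force: [0.6, 0.2, -2.2]
opening: 0.023
grasp_force: 88.1
```

Emit:
jog_arm:
  series:
    - {"slide":[-0.008,0,0],"spin":0}
    - {"slide":[-0.01,0,0],"spin":0}
    - {"slide":[-0.01,0,0],"spin":0}
    - {"slide":[-0.01,0,0],"spin":0}
    - {"slide":[0,0,0],"spin":0}

```text
time: 11.05
position: [0.617, -0.0073, 0.0601]
ee_rot: [-3.142, 0.0, 1.53]
contact_force: [-0.1, 0.1, -2.7]
opening: 0.0224
grasp_force: 88.1
```

Run:
```python
from h import *
np.set_printoptions(precision=4,suppress=True)
P={n:bot.grab_frame(n) for n in("side","wrist","scene")}
o=bot.observe();print(o["position"],o["ee_rot"],o["contact_force"],o["moment"],o["grasp_force"])
for n,p in P.items():
  for t in("shaft_tip","shaft_head","sleeve_mouth","vrest","housing"):
    print(n,t,[(np.round(r["location"],1).tolist(),round(r["conf"],2),atz(p,r["location"],0.08 if t[0]=="s" else 0.0)[:2].round(4).tolist()) for r in bot.spot_point(t,p)][:3])
c=lambda i,x,y,w,h:cv2.resize(i[y:y+h,x:x+w],(400,300),interpolation=cv2.INTER_CUBIC)
cv2.imwrite("pics/c5.png",np.vstack([np.hstack([c(P["scene"]["pixels"],240,210,140,105),c(P["side"]["pixels"],220,110,120,90)]),np.hstack([cv2.resize(P["wrist"]["pixels"],(400,300)),c(P["scene"]["pixels"],160,160,80,60)])]))
```

```text
[ 0.6171 -0.0057  0.0601] [ 3.1416 -0.0001  1.5317] [ 0.257   0.7349 -2.7065] [-0.1296 -0.0041 -0.0402] 88.14964056015015
side shaft_tip []
side shaft_head [([277.2, 170.5], 0.42, [0.6271, -0.0105]), ([269.6, 137.3], 0.34, [0.6267, 0.1902])]
side sleeve_mouth [([269.1, 140.5], 0.58, [0.6218, 0.1695])]
side vrest [([275.8, 243.7], 0.79, [0.5858, -0.278]), ([335.5, 260.4], 0.66, [0.7645, -0.362]), ([283.4, 352.3], 0.64, [0.5537, -0.6263])]
side housing [([273.2, 152.0], 0.57, [0.6453, 0.1932])]
wrist shaft_tip []
wrist shaft_head []
wrist sleeve_mouth [([473.0, 195.3], 0.61, [0.703, 0.0242])]
wrist vrest []
wrist housing []
scene shaft_tip [([300.0, 265.9], 0.78, [0.6313, 0.132])]
scene shaft_head [([259.8, 229.8], 0.91, [0.6121, -0.0113]), ([406.7, 255.0], 0.67, [0.4353, 0.3085])]
scene sleeve_mouth [([313.3, 272.0], 0.73, [0.6241, 0.1657])]
scene vrest [([198.3, 198.7], 0.89, [0.5977, -0.2693]), ([141.4, 140.3], 0.84, [0.5382, -0.6236]), ([134.8, 215.9], 0.67, [0.7678, -0.3612])]
scene housing [([328.1, 298.1], 0.62, [0.615, 0.2139])]
```

View pics/c5.png

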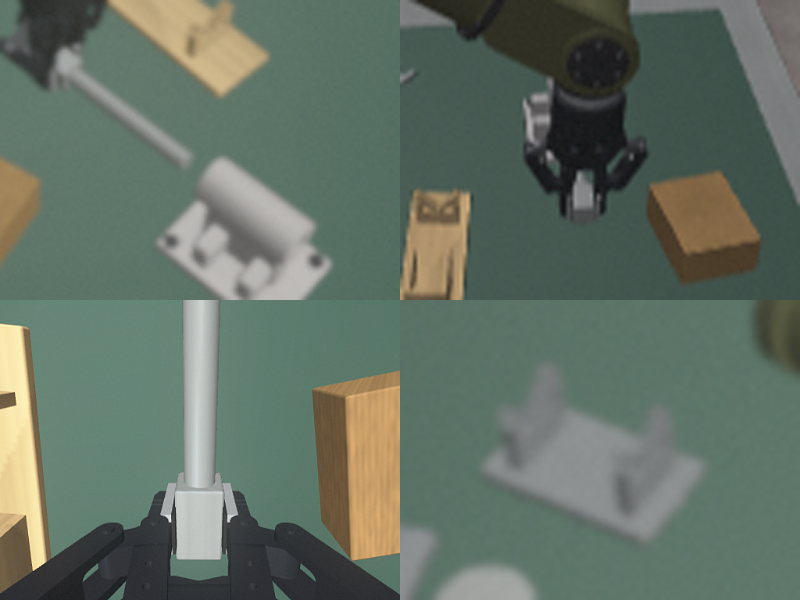

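Emit:
jog_arm:
  series:
    - {"slide":[0,0,-0.01],"spin":0}
    - {"slide":[0,0,-0.025],"spin":0}
    - {"slide":[0,0,-0.035],"spin":0}
    - {"slide":[0,0,-0.035],"spin":0}
    - {"slide":[0,0,-0.035],"spin":0}
    - {"slide":[0,0,-0.035],"spin":0}
    - {"slide":[0,0,-0.035],"spin":0}
    - {"slide":[0,0,-0.02],"spin":0}
    - {"slide":[0,0,-0.01],"spin":0}
    - {"slide":[0,0,0],"spin":0}

```text
time: 12.95
position: [0.6172, -0.0058, 0.3014]
ee_rot: [3.14, 0.0, 1.532]
contact_force: [0.5, -0.1, -2.4]
opening: 0.0229
grasp_force: 88.3
```

Emit:
jog_arm:
  series:
    - {"slide":[-0.01,-0.006,0],"spin":0}
    - {"slide":[-0.025,-0.015,0],"spin":0}
    - {"slide":[-0.036,-0.021,0],"spin":0}
    - {"slide":[-0.036,-0.021,0],"spin":0}
    - {"slide":[-0.036,-0.021,0],"spin":0}
    - {"slide":[-0.036,-0.021,0],"spin":0}
    - {"slide":[-0.036,-0.021,0],"spin":0}
    - {"slide":[-0.024,-0.015,0],"spin":0}
    - {"slide":[-0.01,-0.006,0],"spin":0}
    - {"slide":[0,0,0],"spin":0}

```text
time: 13.95
position: [0.4593, -0.2498, 0.2992]
ee_rot: [-3.14, -0.001, 1.53]
contact_force: [0.5, 1.1, -2.0]
opening: 0.0231
grasp_force: 88.3
```

Emit:
jog_arm:
  series:
    - {"slide":[0,0,0],"spin":-0.03}
    - {"slide":[0,0,0],"spin":-0.07}
    - {"slide":[0,0,0],"spin":-0.1}
    - {"slide":[0,0,0],"spin":-0.07}
    - {"slide":[0,0,0],"spin":-0.03}
    - {"slide":[0,0,0],"spin":0}
    - {"slide":[0,0,0],"spin":0}

```text
time: 14.65
position: [0.4607, -0.2485, 0.3]
ee_rot: [-3.142, -0.0, 1.831]
contact_force: [1.3, 1.3, -1.9]
opening: 0.0226
grasp_force: 88.4
```

Run:
```python
from h import *
np.set_printoptions(precision=4,suppress=True)
P={n:bot.grab_frame(n) for n in("wrist","side","scene")}
o=bot.observe();T=o["position"];print(T,o["ee_rot"],o["contact_force"])
for n,p in P.items():
  for t in("vrest","cradle"):
    print(n,t,[(np.round(r["location"],1).tolist(),round(r["conf"],2),atz(p,r["location"],0.0)[:2].round(4).tolist()) for r in bot.spot_point(t,p)][:3])
x0,x1,y0,y1=.44,.74,-.43,-.13
R=rect(P["wrist"],.01,x0,x1,y0,y1,2000)
cv2.imwrite("pics/r6.png",R);cv2.imwrite("pics/w6.png",P["wrist"]["pixels"])
```

```text
[ 0.4605 -0.2488  0.3   ] [ 3.1416 -0.      1.8313] [ 0.6594 -0.3941 -3.1543]
wrist vrest [([433.1, 263.0], 0.7, [0.7664, -0.3583]), ([333.3, 187.1], 0.67, [0.5826, -0.2834])]
wrist cradle []
side vrest [([281.8, 355.8], 0.92, [0.5481, -0.6346]), ([275.0, 248.3], 0.84, [0.5804, -0.296]), ([334.4, 260.8], 0.81, [0.7606, -0.3631])]
side cradle [([229.4, 189.4], 0.68, [0.4487, -0.0101])]
scene vrest [([198.7, 195.4], 0.73, [0.5875, -0.2783]), ([138.7, 142.6], 0.62, [0.5523, -0.6207]), ([135.1, 216.1], 0.61, [0.7677, -0.3599])]
scene cradle [([295.2, 214.4], 0.68, [0.4538, -0.0095])]
```

View pics/r6.png

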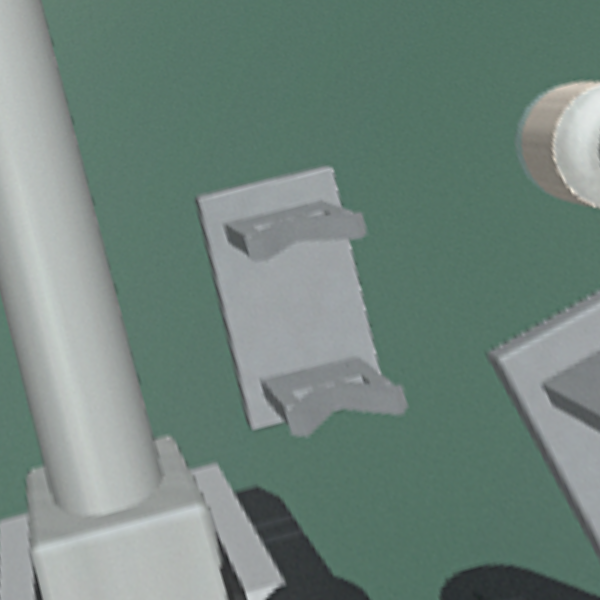

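Emit:
jog_arm:
  series:
    - {"slide":[0,0,0],"spin":0.035}
    - {"slide":[-0.01,0.0087,0],"spin":0}
    - {"slide":[-0.025,0.0217,0],"spin":0}
    - {"slide":[-0.032,0.028,0],"spin":0}
    - {"slide":[-0.032,0.028,0],"spin":0}
    - {"slide":[-0.0237,0.0202,0],"spin":0}
    - {"slide":[-0.01,0.0087,0.01],"spin":0}
    - {"slide":[0,0,0.03],"spin":0}
    - {"slide":[0,0,0.03],"spin":0}
    - {"slide":[0,0,0.03],"spin":0}

```text
time: 16.1
position: [0.6025, -0.3524, 0.1985]
ee_rot: [-3.141, -0.0, 1.797]
contact_force: [0.8, -0.7, -2.0]
opening: 0.0229
grasp_force: 88.6
```

Emit:
jog_arm:
  series:
    - {"slide":[0,0,0.03],"spin":0}
    - {"slide":[0,0,0.03],"spin":0}
    - {"slide":[0,0,0.02],"spin":0}
    - {"slide":[0,0,0.01],"spin":0}
    - {"slide":[0,0,0],"spin":0}
    - {"slide":[0,0,0],"spin":0}
    - {"slide":[0,0,0],"spin":0}

```text
time: 16.8
position: [0.6031, -0.3527, 0.1117]
ee_rot: [3.14, 0.002, 1.797]
contact_force: [0.2, 0.3, -2.5]
opening: 0.023
grasp_force: 88.6
```

Run:
```python
from h import *
np.set_printoptions(precision=4,suppress=True)
P={n:bot.grab_frame(n) for n in("wrist","scene")}
o=bot.observe();T=o["position"];print(T,o["ee_rot"],o["contact_force"])
w=P["wrist"]["pixels"];s=P["scene"]["pixels"]
c=cv2.resize(s[155:230,150:250],(400,300),interpolation=cv2.INTER_CUBIC)
cv2.imwrite("pics/w7.png",np.hstack([cv2.resize(w,(400,300)),c]))
```

```text
[ 0.6029 -0.3526  0.1113] [3.1404 0.0013 1.7967] [-0.4013  0.8316 -2.4527]
```

View pics/w7.png

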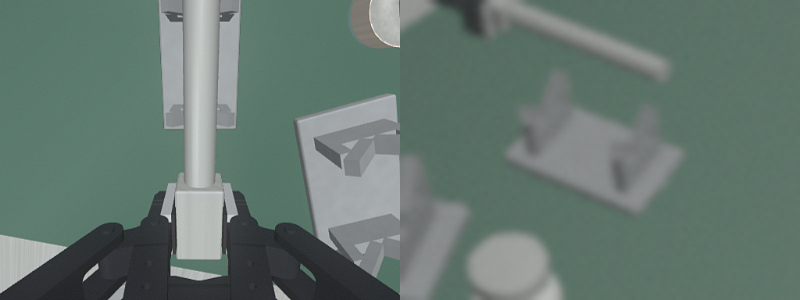

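Emit:
jog_arm:
  series:
    - {"slide":[0,0,0.01],"spin":0}
    - {"slide":[0,0,0.02],"spin":0}
    - {"slide":[0,0,0.02],"spin":0}
    - {"slide":[0,0,0.015],"spin":0}
    - {"slide":[0,0,0.006],"spin":0}
    - {"slide":[0,0,0.003],"spin":0}
    - {"slide":[0,0,0],"spin":0}
    - {"slide":[0,0,0],"spin":0}

```text
time: 17.7
position: [0.6029, -0.3526, 0.037]
ee_rot: [3.141, 0.001, 1.797]
contact_force: [-0.1, -0.1, -1.8]
opening: 0.0228
grasp_force: 88.6
```

Emit:
jog_arm:
  series:
    - {"slide":[0,0,0.0015],"spin":0}
    - {"slide":[0,0,0.001],"spin":0}
    - {"slide":[0,0,0.001],"spin":0}
    - {"slide":[0,0,0],"spin":0}
    - {"slide":[0,0,0],"spin":0}

```text
time: 18.2
position: [0.6025, -0.3524, 0.0326]
ee_rot: [-3.142, -0.0, 1.797]
contact_force: [0.6, 0.9, -1.7]
opening: 0.0225
grasp_force: 88.6
```

Emit:
jog_arm:
  series:
    - {"slide":[0,0,0.0008],"spin":0}
    - {"slide":[0,0,0.0007],"spin":0}
    - {"slide":[0,0,0],"spin":0}
    - {"slide":[0,0,0],"spin":0}

```text
time: 18.6
position: [0.6028, -0.3524, 0.0313]
ee_rot: [3.141, 0.0, 1.797]
contact_force: [1.5, 0.1, 0.1]
opening: 0.0226
grasp_force: 88.9
```

Emit:
jog_arm:
  series:
    - {"slide":[0,0,0.0005],"spin":0}
    - {"slide":[0,0,0.0005],"spin":0}
    - {"slide":[0,0,0],"spin":0}
    - {"slide":[0,0,0],"spin":0}

```text
time: 19.0
position: [0.603, -0.3524, 0.0308]
ee_rot: [3.14, 0.001, 1.797]
contact_force: [2.0, 0.4, 5.6]
opening: 0.0227
grasp_force: 89.8
```

Emit:
jog_arm:
  newtons: 20
  series:
    - {"slide":[0,0,0],"spin":0}
    - {"slide":[0,0,0],"spin":0}
    - {"slide":[0,0,0],"spin":0}

```text
time: 19.3
position: [0.6031, -0.3525, 0.0309]
ee_rot: [3.14, 0.001, 1.797]
contact_force: [1.6, 1.2, 5.6]
opening: 0.0229
grasp_force: 89.8
```

Emit:
jog_arm:
  claw: 0.5
  series:
    - {"slide":[0,0,0],"spin":0}
    - {"slide":[0,0,0],"spin":0}
    - {"slide":[0,0,0],"spin":0}
    - {"slide":[0,0,0],"spin":0}
    - {"slide":[0,0,0],"spin":0}

```text
time: 19.8
position: [0.6024, -0.3524, 0.0299]
ee_rot: [-3.141, -0.0, 1.797]
contact_force: [-1.0, -0.3, -0.5]
opening: 0.0427
grasp_force: 0.0
```

Emit:
jog_arm:
  series:
    - {"slide":[0,0,-0.01],"spin":0}
    - {"slide":[0,0,-0.03],"spin":0}
    - {"slide":[0,0,-0.03],"spin":0}
    - {"slide":[0,0,-0.03],"spin":0}
    - {"slide":[0,0,-0.02],"spin":0}
    - {"slide":[0,0,0],"spin":0}
    - {"slide":[0,0,0],"spin":0}

```text
time: 20.5
position: [0.6025, -0.3523, 0.1501]
ee_rot: [3.141, 0.0, 1.797]
contact_force: [0.9, -0.3, -1.4]
opening: 0.0427
grasp_force: 0.0
```

Run:
```python
from h import *
np.set_printoptions(precision=4,suppress=True)
P={n:bot.grab_frame(n) for n in("wrist","scene","side")}
o=bot.observe();T=o["position"];print(T,o["ee_rot"],o["contact_force"])
for n,p in P.items():
  for t in("shaft_tip","shaft_head","shaft"):
    print(n,t,[(np.round(r["location"],1).tolist(),round(r["conf"],2),atz(p,r["location"],.05)[:2].round(4).tolist()) for r in bot.spot_point(t,p)][:3])
c=np.array([.5858,-.2793]);a=np.array([-.2233,.9747])
for k in(-75,-5,75): print(k,c+a*k/1000)
cv2.imwrite("pics/w8.png",P["wrist"]["pixels"])
# shaft band edges in rectified top view at z=.05 (columns along tool y)
w=P["wrist"]["pixels"]
for r in (20,60,100,140,180): print(r,cv2.cvtColor(w,cv2.COLOR_BGR2GRAY)[r,196:320:4].tolist())
```

```text
[ 0.6021 -0.3521  0.1486] [-3.1401 -0.0016  1.7968] [-0.0911 -0.463  -0.4187]
wrist shaft_tip [([255.8, 86.4], 0.58, [0.5862, -0.2812])]
wrist shaft_head [([259.2, 188.7], 0.77, [0.6056, -0.3538])]
wrist shaft [([257.1, 88.0], 0.61, [0.5873, -0.2821])]
scene shaft_tip [([217.0, 192.4], 0.91, [0.5723, -0.2093])]
scene shaft_head [([176.1, 173.6], 0.66, [0.5987, -0.3593])]
scene shaft [([196.6, 183.4], 0.73, [0.5863, -0.2812])]
side shaft_tip [([271.1, 219.9], 0.68, [0.5768, -0.2165]), ([207.3, 143.6], 0.66, [0.3737, 0.2135]), ([190.9, 251.0], 0.32, [0.3148, -0.3144])]
side shaft_head [([287.3, 252.6], 0.47, [0.6079, -0.3508])]
side shaft [([279.0, 235.5], 0.5, [0.5928, -0.2833])]
-75 [ 0.6025 -0.3524]
-5 [ 0.5869 -0.2842]
75 [ 0.5691 -0.2062]
20 [120, 121, 118, 120, 159, 140, 145, 140, 142, 137, 138, 139, 125, 170, 191, 205, 190, 168, 118, 145, 148, 148, 148, 149, 142, 142, 161, 118, 118, 118, 118]
60 [119, 121, 119, 120, 100, 176, 174, 173, 171, 174, 172, 173, 183, 167, 195, 203, 193, 172, 136, 176, 178, 175, 174, 177, 174, 174, 105, 120, 120, 117, 118]
100 [120, 120, 122, 120, 119, 180, 175, 174, 176, 174, 176, 178, 181, 163, 195, 204, 192, 167, 178, 175, 176, 176, 174, 174, 173, 176, 120, 118, 118, 116, 118]
140 [119, 121, 119, 122, 119, 156, 141, 145, 145, 141, 139, 142, 145, 157, 196, 204, 190, 167, 147, 145, 149, 149, 149, 144, 142, 158, 118, 117, 116, 116, 112]
180 [120, 120, 119, 119, 119, 120, 116, 120, 119, 116, 119, 116, 194, 192, 191, 196, 195, 191, 190, 204, 114, 118, 117, 119, 116, 114, 114, 113, 115, 115, 114]
```

Emit:
jog_arm:
  series:
    - {"slide":[0.02,0,0],"spin":0}
    - {"slide":[0.03,0,0],"spin":0}
    - {"slide":[0.02,0,0],"spin":0}
    - {"slide":[0,0,0.02],"spin":0}
    - {"slide":[0,0,0.03],"spin":0}
    - {"slide":[0,0,0.03],"spin":0}
    - {"slide":[0,0,0.025],"spin":0}
    - {"slide":[0,0,0.013],"spin":0}
    - {"slide":[0,0,0],"spin":0}
    - {"slide":[0,0,0],"spin":0}

```text
time: 22.1
position: [0.5874, -0.2844, 0.0332]
ee_rot: [3.141, 0.001, 1.797]
contact_force: [-0.7, -0.6, 0.3]
opening: 0.0429
grasp_force: 0.0
```

Emit:
jog_arm:
  claw: 0.1
  newtons: 25
  series:
    - {"slide":[0,0,0],"spin":0}
    - {"slide":[0,0,0],"spin":0}
    - {"slide":[0,0,0],"spin":0}
    - {"slide":[0,0,0],"spin":0}
    - {"slide":[0,0,0],"spin":0}
    - {"slide":[0,0,0],"spin":0}

```text
time: 22.7
position: [0.588, -0.2844, 0.0336]
ee_rot: [3.139, 0.002, 1.797]
contact_force: [5.1, 0.5, 5.4]
opening: 0.0154
grasp_force: 25.9
```

Emit:
jog_arm:
  claw: 0
  newtons: 80
  series:
    - {"slide":[0,0,0],"spin":0}
    - {"slide":[0,0,0],"spin":0}
    - {"slide":[0,0,0],"spin":0}
    - {"slide":[0,0,-0.002],"spin":0}
    - {"slide":[0,0,-0.003],"spin":0}
    - {"slide":[0,0,-0.005],"spin":0}
    - {"slide":[0,0,0],"spin":0}
    - {"slide":[0,0,0],"spin":0}

```text
time: 23.5
position: [0.5868, -0.2842, 0.0421]
ee_rot: [-3.141, -0.0, 1.797]
contact_force: [0.9, 0.1, -1.7]
opening: 0.0133
grasp_force: 78.0
```

Emit:
jog_arm:
  series:
    - {"slide":[0,0,-0.01],"spin":0}
    - {"slide":[0,0,-0.025],"spin":0}
    - {"slide":[0,0,-0.03],"spin":0}
    - {"slide":[0,0,-0.03],"spin":0}
    - {"slide":[0,0,-0.03],"spin":0}
    - {"slide":[0,0,-0.03],"spin":0}
    - {"slide":[0,0,-0.03],"spin":0}
    - {"slide":[0,0,-0.03],"spin":0}
    - {"slide":[0,0,-0.02],"spin":0}
    - {"slide":[0,0,-0.01],"spin":0}

```text
time: 24.5
position: [0.587, -0.2842, 0.2899]
ee_rot: [3.139, 0.002, 1.797]
contact_force: [-0.3, -0.4, -2.1]
opening: 0.0133
grasp_force: 78.1
```

Run:
```python
from h import *
np.set_printoptions(precision=4,suppress=True)
o=bot.observe();print(o["position"],o["ee_rot"],o["contact_force"],o["moment"],o["opening"],o["grasp_force"])
# cradle pose: wood colour segmentation from the first wrist view
im=cv2.imread("pics/w1.png");hsv=cv2.cvtColor(im,cv2.COLOR_BGR2HSV)
roi=im[60:270,80:175].copy();m=cv2.inRange(hsv,(8,50,90),(30,255,255))[60:270,80:175]
cs,_=cv2.findContours(m,cv2.RETR_EXTERNAL,cv2.CHAIN_APPROX_NONE);c=max(cs,key=cv2.contourArea)
print(cv2.contourArea(c),(cv2.approxPolyDP(c,3,True)[:,0]+[80,60]).tolist())
# wrist camera relative to w1 pose: cam given
K=np.array([[334.654,0,254.572],[0,334.654,186.194],[0,0,1]])
T=np.eye(4);T[:3]=[[1,-.003,-.001,.619],[-.003,-.953,-.304,.1],[0,.304,-.953,.445]]
p=dict(intrinsics=K,cam_to_world=T)
for q in [(104,73),(160,81),(153,240)]: print(q,atz(p,q,.01)[:2])
```

```text
[ 0.587  -0.2842  0.2899] [3.1393 0.0021 1.7968] [-0.3222 -0.352  -2.1247] [0.0039 0.0272 0.0133] 0.01329387416349802 78.0684506893158
9792.5 [[104, 73], [104, 110], [95, 114], [95, 122], [104, 124], [104, 194], [94, 203], [95, 254], [129, 258], [142, 239], [151, 239], [154, 232], [160, 81]]
(104, 73) [0.4336 0.1081]
(160, 81) [0.5017 0.0985]
(153, 240) [ 0.4723 -0.1195]
```

Emit:
jog_arm:
  series:
    - {"slide":[0,0,0],"spin":0.04}
    - {"slide":[0,0,0],"spin":0.09}
    - {"slide":[0,0,0],"spin":0.12}
    - {"slide":[0,0,0],"spin":0.08}
    - {"slide":[0,0,0],"spin":0.033}
    - {"slide":[0.01,-0.0016,0],"spin":0}
    - {"slide":[0.025,-0.004,0],"spin":0}
    - {"slide":[0.04,-0.0062,0],"spin":0}
    - {"slide":[0.045,-0.007,0],"spin":0}
    - {"slide":[0.045,-0.007,0],"spin":0}

```text
time: 25.5
position: [0.5832, -0.115, 0.2868]
ee_rot: [-3.141, -0.0, 1.435]
contact_force: [0.7, 0.7, -1.9]
opening: 0.0134
grasp_force: 78.2
```

Emit:
jog_arm:
  series:
    - {"slide":[0.045,-0.007,0],"spin":0}
    - {"slide":[0.045,-0.007,0],"spin":0}
    - {"slide":[0.036,-0.0056,0],"spin":0}
    - {"slide":[0.02,-0.0032,0],"spin":0}
    - {"slide":[0.01,-0.0016,0],"spin":0}
    - {"slide":[0,0,0],"spin":0}
    - {"slide":[0,0,0],"spin":0}
    - {"slide":[0,0,0],"spin":0}

```text
time: 26.3
position: [0.581, 0.0396, 0.287]
ee_rot: [-3.141, 0.0, 1.433]
contact_force: [-0.2, -0.3, -2.3]
opening: 0.0131
grasp_force: 78.2
```

Run:
```python
from h import *
np.set_printoptions(precision=4,suppress=True)
p=bot.grab_frame("wrist");o=bot.observe();print(o["position"],o["ee_rot"],o["contact_force"],o["moment"])
cv2.imwrite("pics/w9.png",p["pixels"])
hsv=cv2.cvtColor(p["pixels"],cv2.COLOR_BGR2HSV);m=cv2.inRange(hsv,(8,50,90),(30,255,255))
cs,_=cv2.findContours(m,cv2.RETR_EXTERNAL,cv2.CHAIN_APPROX_NONE)
for c in sorted(cs,key=cv2.contourArea)[-3:]:
    if cv2.contourArea(c)<2000: continue
    print(cv2.contourArea(c))
    for q in cv2.approxPolyDP(c,2.5,True)[:,0]: print(q,atz(p,q,.01)[:2],atz(p,q,.055)[:2],atz(p,q,.065)[:2])
for t in("cradle","shaft_head","shaft_tip","shaft"):
    print(t,[(r["location"],round(r["conf"],2),atz(p,r["location"],0 if t=="cradle" else o["position"][2]+.017)[:2]) for r in bot.spot_point(t,p)][:2])
```

```text
[0.581  0.0397 0.287 ] [-3.1415  0.0001  1.4326] [ 0.1003 -0.1063 -1.603 ] [0.0243 0.0039 0.0257]
8964.5
[441 104] [0.8128 0.0564] [0.7891 0.0628] [0.7838 0.0643]
[419 101] [0.7861 0.0638] [0.7652 0.0694] [0.7606 0.0706]
[351 122] [0.7027 0.0498] [0.6907 0.0569] [0.6881 0.0585]
[368 202] [ 0.7198 -0.0595] [ 0.706  -0.0407] [ 0.7029 -0.0365]
[381 219] [ 0.7364 -0.0867] [ 0.7209 -0.065 ] [ 0.7174 -0.0602]
[454 199] [ 0.8337 -0.0711] [ 0.8077 -0.051 ] [ 0.8019 -0.0466]
9535.0
[128 105] [0.4334 0.1081] [0.4503 0.109 ] [0.4541 0.1092]
[132 145] [0.426  0.0592] [0.4437 0.0653] [0.4476 0.0667]
[126 148] [0.4175 0.0565] [0.4361 0.0629] [0.4402 0.0643]
[126 153] [0.4159 0.0502] [0.4346 0.0573] [0.4388 0.0588]
[134 159] [0.4241 0.0412] [0.4419 0.0492] [0.4459 0.051 ]
[141 228] [ 0.4097 -0.0547] [ 0.4291 -0.0364] [ 0.4334 -0.0324]
[135 236] [ 0.3986 -0.0654] [ 0.4192 -0.046 ] [ 0.4237 -0.0416]
[142 286] [ 0.3889 -0.1451] [ 0.4106 -0.1171] [ 0.4154 -0.1109]
[156 283] [ 0.4103 -0.143 ] [ 0.4296 -0.1152] [ 0.4339 -0.1091]
[176 286] [ 0.438  -0.1519] [ 0.4544 -0.1232] [ 0.458  -0.1169]
[184 264] [ 0.4569 -0.1179] [ 0.4712 -0.0928] [ 0.4744 -0.0873]
[194 262] [ 0.4716 -0.1167] [ 0.4844 -0.0918] [ 0.4872 -0.0862]
[184 105] [0.5013 0.0987] [0.5109 0.1005] [0.5131 0.1009]
cradle [([165.1, 187.5], 0.64, array([ 0.452 , -0.0049]))]
shaft_head []
shaft_tip [([256.9, 70.1], 0.58, array([0.5922, 0.1192]))]
shaft [([281.7, 20.0], 0.26, array([0.6028, 0.1341]))]
```

Emit:
jog_arm:
  series:
    - {"slide":[-0.007,-0.0132,0],"spin":0}
    - {"slide":[-0.012,-0.024,0],"spin":0}
    - {"slide":[-0.0178,-0.035,0],"spin":0}
    - {"slide":[-0.016,-0.031,0],"spin":0}
    - {"slide":[-0.009,-0.018,0.01],"spin":0}
    - {"slide":[0,0,0.03],"spin":0}
    - {"slide":[0,0,0.035],"spin":0}
    - {"slide":[0,0,0.035],"spin":0}
    - {"slide":[0,0,0.035],"spin":0}
    - {"slide":[0,0,0.03],"spin":0}

```text
time: 27.55
position: [0.4521, -0.0041, 0.1106]
ee_rot: [-3.141, 0.0, 1.434]
contact_force: [1.0, -0.3, -2.4]
opening: 0.0136
grasp_force: 78.5
```

Emit:
jog_arm:
  series:
    - {"slide":[0,0,0.02],"spin":0}
    - {"slide":[0,0,0.01],"spin":0}
    - {"slide":[0,0,0],"spin":0}
    - {"slide":[0,0,0],"spin":0}
    - {"slide":[0,0,0],"spin":0}

```text
time: 28.05
position: [0.4531, -0.004, 0.0832]
ee_rot: [3.14, -0.0, 1.434]
contact_force: [-0.8, -0.0, -1.9]
opening: 0.013
grasp_force: 78.4
```

Run:
```python
from h import *
np.set_printoptions(precision=4,suppress=True)
P={n:bot.grab_frame(n) for n in("wrist","side","scene")};o=bot.observe();Z=o["position"][2];print(o["position"],o["ee_rot"],o["contact_force"])
for n,p in P.items():
  cv2.imwrite(f"pics/{n}10.png",p["pixels"])
  for t in("cradle","shaft_head","shaft_tip"):
    print(n,t,[(r["location"],round(r["conf"],2),atz(p,r["location"],0 if t=="cradle" else Z+.0166)[:2]) for r in bot.spot_point(t,p)][:2])
a=np.array([.1364,.9907]);c=np.array([.4525,-.005]);print("want tip,head",c+.08*a,c-.07*a)
h=cv2.cvtColor(P["wrist"]["pixels"],cv2.COLOR_BGR2HSV)
for r in range(0,200,20): print(r,"".join("w" if 8<=q[0]<=30 and q[1]>80 else "s" if q[1]<50 else "." for q in h[r,120:400:3]))
```

```text
[ 0.4528 -0.004   0.0828] [ 3.1402 -0.      1.4338] [-0.0507  0.1785 -2.4424]
wrist cradle []
wrist shaft_head []
wrist shaft_tip [([258.2, 73.6], 0.93, array([0.4645, 0.0744])), ([254.3, 267.1], 0.63, array([ 0.4523, -0.004 ]))]
side cradle [([229.2, 190.9], 0.79, array([ 0.4474, -0.0179]))]
side shaft_head [([230.7, 164.7], 0.59, array([0.4595, 0.0166])), ([227.4, 179.2], 0.47, array([ 0.4433, -0.0586]))]
side shaft_tip [([230.6, 156.7], 0.52, array([0.4619, 0.0616]))]
scene cradle [([318.3, 208.6], 0.71, array([0.3911, 0.0284])), ([297.6, 214.8], 0.64, array([ 0.4504, -0.0033]))]
scene shaft_head [([283.7, 177.3], 0.61, array([ 0.4366, -0.0723]))]
scene shaft_tip [([320.2, 207.8], 0.64, array([0.4631, 0.071 ]))]
want tip,head [0.4634 0.0743] [ 0.443  -0.0743]
0 ..............................................................................................
20 .................................s.ss.s..sss..ssssssssss.sss...s..............................
40 .........................wwwwwwwwwwwwwwwwwwwwwwwwwwwwwwwwwwwwwww.sss.s........................
60 ........................sswwwwwwwwwwwwwwwwwwwwwwwwwwwwwwwwwwwwwwssss..........................
80 .....................sss..wwwwwwwwwwwwssssssssssssssswwwwwwww...ssssss........................
100 ........................sswwwwwwwwwwwwssssssssssssss.wwwwwwwwwwsssss..........................
120 .......................s.s.wwwwwwwwwwwsssssssssssssswwwwwwwwwwwss.ss..........................
140 .........................s.wwwwwwwwwwwsssssssssssssswwwwwwwwwwwss.ss..........................
160 .........................sswwwwwwwwwwwsssssssssssssswwwwwwwwwwssss............................
180 .........................ss.wwwwwwwwww.ssssssssssssswwwwwwwwwwss..............................
```

Emit:
jog_arm:
  series:
    - {"slide":[0,0,0.007],"spin":0}
    - {"slide":[0,0,0.012],"spin":0}
    - {"slide":[0,0,0.012],"spin":0}
    - {"slide":[0,0,0.01],"spin":0}
    - {"slide":[0,0,0.006],"spin":0}
    - {"slide":[0,0,0.003],"spin":0}
    - {"slide":[0,0,0],"spin":0}
    - {"slide":[0,0,0],"spin":0}

```text
time: 29.45
position: [0.4527, -0.004, 0.0323]
ee_rot: [3.141, 0.0, 1.434]
contact_force: [0.0, 0.1, -1.5]
opening: 0.0133
grasp_force: 78.4
```

Emit:
jog_arm:
  series:
    - {"slide":[0,0,0.0015],"spin":0}
    - {"slide":[0,0,0.001],"spin":0}
    - {"slide":[0,0,0.0005],"spin":0}
    - {"slide":[0,0,0],"spin":0}
    - {"slide":[0,0,0],"spin":0}

```text
time: 29.95
position: [0.4526, -0.0039, 0.0293]
ee_rot: [3.141, -0.0, 1.434]
contact_force: [-1.5, 0.9, 4.2]
opening: 0.0133
grasp_force: 79.2
```

Emit:
jog_arm:
  series:
    - {"slide":[0,0,0.0004],"spin":0}
    - {"slide":[0,0,0],"spin":0}
    - {"slide":[0,0,0],"spin":0}

```text
time: 30.25
position: [0.4526, -0.0039, 0.0292]
ee_rot: [3.141, -0.0, 1.434]
contact_force: [-5.4, 1.5, 11.0]
opening: 0.0135
grasp_force: 80.1
```

Run:
```python
from h import *
o=bot.observe();print(o["position"],o["contact_force"],o["moment"],o["grasp_force"])
```

```text
[ 0.45262042 -0.00393275  0.02921133] [-5.44996292  1.45705268 10.96646232] [0.10749597 0.64287956 0.02177762] 80.05686521530151
```

Emit:
jog_arm:
  series:
    - {"slide":[0,-0.0005,0],"spin":0}
    - {"slide":[0,-0.0005,0],"spin":0}
    - {"slide":[0,0,0],"spin":0}
    - {"slide":[0,0,0],"spin":0}

```text
time: 30.65
position: [0.4522, -0.0039, 0.0291]
ee_rot: [3.14, -0.0, 1.434]
contact_force: [5.0, 1.1, 5.3]
opening: 0.0135
grasp_force: 79.1
```

Emit:
jog_arm:
  series:
    - {"slide":[0,0.0005,0.0],"spin":0}
    - {"slide":[0,0,0],"spin":0}
    - {"slide":[0,0,0],"spin":0}

```text
time: 30.95
position: [0.4523, -0.0039, 0.0291]
ee_rot: [3.141, -0.0, 1.434]
contact_force: [0.9, 0.4, 8.7]
opening: 0.0132
grasp_force: 79.6
```

Emit:
jog_arm:
  claw: 0.1
  newtons: 20
  series:
    - {"slide":[0,0,0],"spin":0}
    - {"slide":[0,0,0],"spin":0}
    - {"slide":[0,0,0],"spin":0}

```text
time: 31.25
position: [0.4523, -0.0039, 0.0291]
ee_rot: [3.141, -0.0, 1.434]
contact_force: [1.3, 1.4, 7.8]
opening: 0.0131
grasp_force: 79.6
```

Run:
```python
from h import *
o=bot.observe();print(o["position"],o["contact_force"],o["moment"],o["grasp_force"],o["opening"])
```

```text
[ 0.45229795 -0.00389945  0.02907582] [1.295016   1.42789753 7.80556361] [ 0.00606262 -0.18311285 -0.00671055] 79.60790991783142 0.013134727704048364
```

Emit:
jog_arm:
  claw: 0.4
  series:
    - {"slide":[0,0,0],"spin":0}
    - {"slide":[0,0,0],"spin":0}
    - {"slide":[0,0,0],"spin":0}
    - {"slide":[0,0,0],"spin":0}
    - {"slide":[0,0,0],"spin":0}
    - {"slide":[0,0,0],"spin":0}

```text
time: 31.85
position: [0.4519, -0.0039, 0.0286]
ee_rot: [-3.141, 0.0, 1.434]
contact_force: [-0.3, -0.4, 0.4]
opening: 0.0344
grasp_force: 0.0
```

Emit:
jog_arm:
  series:
    - {"slide":[0,0,-0.01],"spin":0}
    - {"slide":[0,0,-0.03],"spin":0}
    - {"slide":[0,0,-0.04],"spin":0}
    - {"slide":[0,0,-0.04],"spin":0}
    - {"slide":[0,0,-0.04],"spin":0}
    - {"slide":[0,0,-0.04],"spin":0}
    - {"slide":[0,0,-0.04],"spin":0}
    - {"slide":[0,0,-0.02],"spin":0}
    - {"slide":[0,0,0],"spin":0}
    - {"slide":[0,0,0],"spin":0}

```text
time: 32.85
position: [0.4517, -0.0039, 0.2888]
ee_rot: [3.141, -0.0, 1.434]
contact_force: [0.5, -0.1, -0.9]
opening: 0.0341
grasp_force: 0.0
```

Run:
```python
from h import *
np.set_printoptions(precision=4,suppress=True)
P={n:bot.grab_frame(n) for n in("wrist","side","scene")};o=bot.observe();print(o["position"],o["contact_force"],o["time"])
for n,p in P.items():
  cv2.imwrite(f"pics/{n}11.png",p["pixels"])
  for t in("cradle","shaft","shaft_head","shaft_tip","housing","sleeve_mouth"):
    print(n,t,[(r["location"],round(r["conf"],2),atz(p,r["location"],dict(cradle=0,housing=0,sleeve_mouth=.08).get(t,.045))[:2]) for r in bot.spot_point(t,p)][:2])
a=np.array([.1364,.9907]);c=np.array([.4525,-.005]);print("want tip,head",c+.08*a,c-.07*a)
h=cv2.cvtColor(P["wrist"]["pixels"],cv2.COLOR_BGR2HSV)
for r in range(100,330,10): print(r,"".join("w" if 8<=q[0]<=30 and q[1]>80 else "s" if q[1]<50 else "." for q in h[r,180:340:2]))
```

```text
[ 0.4516 -0.0039  0.2877] [-0.3876  0.3774  0.5974] 33.0
wrist cradle [([255.5, 140.9], 0.75, array([ 0.4525, -0.0027]))]
wrist shaft [([253.7, 144.2], 0.62, array([0.4508, 0.0016]))]
wrist shaft_head [([255.0, 204.2], 0.7, array([ 0.4421, -0.0727]))]
wrist shaft_tip [([256.3, 78.5], 0.78, array([0.4637, 0.0735]))]
wrist housing []
wrist sleeve_mouth []
side cradle [([231.3, 189.2], 0.77, array([ 0.4559, -0.0097]))]
side shaft [([229.2, 179.9], 0.54, array([ 0.4503, -0.0054]))]
side shaft_head [([230.9, 193.2], 0.47, array([ 0.4522, -0.0747]))]
side shaft_tip []
side housing [([272.8, 149.5], 0.59, array([0.646 , 0.2099])), ([231.7, 168.5], 0.59, array([0.4648, 0.1072]))]
side sleeve_mouth [([232.9, 189.9], 0.73, array([ 0.4595, -0.0938])), ([270.4, 139.5], 0.65, array([0.6279, 0.1754]))]
scene cradle [([295.7, 215.9], 0.59, array([ 0.4574, -0.005 ])), ([255.9, 149.1], 0.24, array([ 0.31  , -0.2864]))]
scene shaft [([299.9, 205.3], 0.68, array([0.4503, 0.0004])), ([197.9, 197.6], 0.54, array([ 0.6204, -0.2403]))]
scene shaft_head [([280.0, 192.4], 0.53, array([ 0.4482, -0.0734]))]
sc
[... 1599 characters left out ...]
sssss...............
250 ...ssssssssssssssss.....................................sssssssssssssssss.......
260 .sssssssssssssssssss....................................sssssssssssssssssss.....
270 ssssssssssssssssssss....................................sssssssssssssssssssss...
280 sssssssssssssssssss.....................................ssssssssssssssssssssssss
290 ssssssssssssssssss.......................................sssssssssssssssssssssss
300 sssssssssssssssss.........................................ssssssssssssssssssssss
310 sssssssssssssssss..........................................sssssssssssssssssssss
320 ssssssssssssssss............................................sssssssssssssssss.ss
```

The shaft is lying straight in the cradle, with its head in the pocket and its tip end in the notch. The gripper is well clear.

```bash
python3 -c "
from bench import bot
print(bot.finish_job())"
```

```text
the job is handed in; nothing more can be done
None
```

The shaft was drawn out with the housing showing no movement on camera, set down on the smallest V-rest and released, then laid in the cradle (head in the pocket, round end in the notch) and let go; I handed the job in at about 33 s, and no verdict came back.

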